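# Load a vial in the leak-test stand and screw the sealing foot down until the knob clicks

## Robot

A 6-joint arm with a two-finger parallel gripper is mounted at the origin on the work surface. World frame = base frame: x ahead of the robot, y to its left, z up, the work surface at z = 0. Lengths are in m, angles in rad, forces in N, time in s.
With the tool pointing down it reaches from about 0.25 to 0.725 m from the base axis. Payload 9.7 kg.
Tool frame: the origin (TCP) lies on the centre line of the jaws, within the pads' length; the fingertips stand 19 mm ahead of it and the grasp point (between the pads) is the TCP; z points along the fingers, y is the line along which they close (so a half turn about z gives the same grasp; the last joint's range is limited). The gripper opens to 85 mm and grips with 20 to 120 N. Pads are 22 mm wide; open, the fingers measure 114 mm over their backs; the gripper's body (76 mm by 85 mm) begins 54 mm behind the grasp point. The pads swing forward as they close: fully open they stand 13 mm farther back than shut.
Start: joints at [-1.164, 0.087, 0.176, 1.66, 0, 1.571], TCP at [0.218, -0.505, 0.224] pointing down, gripper open.
Joint ranges: [-3.13, 3.13], [-0.85, 1.81], [-1.15, 1.24], [-2.2, 2.28], [-1.44, 1.52], [-3.14, 3.14]. Speed limits (rad/s): [2.22, 2.22, 2.57, 3.14, 3.14, 3.14].

## Interface

Orientations are given as a rotation vector (axis times angle).
In Python, from station import ctrl gives the robot as it stands.
- The arm moves only by the shell command python3 -m creep 'ROWS' [FORCE]. ROWS is JSON, a list of rows, each a list of 3 entries, a list of its own where there are three numbers: the shift along the tool's x, y, z in mm, then the turn, a rotation vector about the tool's x, y, z in rad, then the finger opening in mm, from 0 to 85.4. A call has exactly 10 rows; each row is the pose to reach, as a shift and turn from the pose commanded when the call began, along the tool's axes at that moment; what a row does not reach only later rows make up. A row lasts 1/8 s, in which the tool goes at most 62.5 mm and 10.7 degrees, less where a joint would pass 70% of its speed; a pose out of reach is approached as far as the arm can. A call with a gripper value outside its range is refused whole. The fingers move at their own pace and stop on an object; FORCE is the grip in N (left out, the last holds). Time passes only in rows, so rows that repeat a pose let the fingers close, or fill a call up. It gives the time, the measured TCP pose, the force, the opening and the grip force at its end, in the units of the state.
- ctrl.get_obs(): the state, without advancing time (a new reading comes with each control period).
- ctrl.camera(name): name is "side" or "top"; returns the picture (420x560x3 uint8, blue, green, red); there is no depth.
- ctrl.camera_model(name): a dict with "K" (3x3 intrinsics, pixels), "dist" ([k1, k2, p1, p2, k3] as OpenCV has them; the pictures are not rectified), "R" (3x3) and "t" (3): a world point X has camera coordinates R X + t. Camera axes: x right, y down, z forward; pixel columns grow to the right and rows downward; lengths in m; the calibration is good to about 2 mm. A picture is of the moment at which its call begins. camera_model takes no time and is no camera call.
- ctrl.job_done(): hands the job in; it is judged then, once.
Trained networks look in the newest picture that a camera, given by its name, has taken for a name from the list of things; names that differ only in an ending like _2 or _b are one class to them, and where a whole thing is asked for, a point or a joint stands for the part that bears it (a point fixed in the world has none). Each returns a list of dicts, best first, with "conf" (0 to 1); they miss things now and then, are a little off and sometimes report something else, mostly with a low value. They report only what shows in the picture. A call takes as long as a camera call. They do not tell look-alikes from the thing itself.
- ctrl.regions_of(query, camera): "region" (420x560 bool, what is visible of it).
- ctrl.tip_of(query, camera): "point" ([x, y, z] in m, in the coordinates of the camera as it stood for that picture, good to about 4 mm: a listed point, or the origin of a listed thing).
The state is a dict: "clock": time; "joint_positions": joint angles; "qd": joint speeds; "tau": joint torques, N m; "tool_pos": TCP position; "tcp_rot": TCP orientation; "ft_force": force on the tool from outside, world axes, zero at the start; "moment": the same for the moment, N m; "width": finger opening in m; "finger_force": force on a finger pad.
Only numpy, scipy, OpenCV 4.12 (cv2) and the standard library are available. Lean on these libraries where they do the work, as an engineer would, in place of code of your own. Each camera call takes 0.05 s, during which the arm holds its last target. There are 200 camera calls.

## Task

Stand the tall 30 mm vial upright in the round nest of the test stand's loading slide, push the slide fully home against its stop so the vial is under the sealing foot, and then turn the fluted knob clockwise to screw the foot down onto the vial's cap, stopping at the click: when the clutch in the knob suddenly gives way the seal load is right, short of it the vial leaks, and turning on until the knob bites again overloads the glass. Let go and leave the vial clamped; do not disturb the other vials and the bottle.

Things in the scene. Friction and masses are not known exactly. Their poses are not given: they have to be found in the camera images.
- stand: fixed bench leak-test stand, aluminium base 290 x 180 x 14 mm. Origin on the table under its vertical screw axis; x runs along the loading slide, which comes out to -x (robot side); z up. Columns 18 mm thick at y = -62 and +62 mm carry the head. A dial gauge up to 95 mm high stands at x = 53, y = 62.
- head: the stand's fixed crosshead with its screw, knob and sealing foot: 40 mm along x, 160 mm along y, 150 to 176 mm above the table; brass bush on top. Origin on the screw axis at the top of the bush, 182 mm above the table. Above it the black fluted round knob, 42 mm wide, 28 mm high, its middle 34 to 39 mm above the origin at the start (the screw is left anywhere). Grip the knob anywhere around.
- screw (a point): point on the screw axis at the foot's side, 30 mm under the crosshead. Clockwise (from above) lowers knob and foot 2.39 mm per rad. The foot (24 mm pad) starts 2 to 7 mm above a loaded vial's cap, so 1.7 to 3.9 rad to the click; on the cap it is sprung, 36 N per rad. Thread friction holds the screw. Leaning on or lifting the knob adds to or takes from the load, newton for newton.
- knob_axis (a point): point on the knob's axis at its mean starting height, 36.5 mm above the head's origin (fixed to the head). The thread drags with 0.29 N m while turning (standing still it may bear anything less) and more as the foot loads; at 0.35 N m the clutch clicks: the torque falls to nothing within 0.27 rad; at 0.35 rad a dog bites and drives the screw on. Let go before 0.27 rad, the knob springs back.
- slide (a joint): loading slide of the stand, metres: 0 = fully out (nest 85 mm in front of the screw axis), 0.085 = fully home against the stop (nest under the foot). Stays where it is left; about 3 N to push.
- nest (a point): centre of the floor of the round nest in the slide: 34 mm wide, 8 mm deep, 3 mm chamfer; floor 24 mm above the table, the slide's flat top 32 mm. The slide is a steel plate 70 mm wide, reaching 30 mm behind the nest centre and 95 mm in front of it (stand's -x). Axes as the stand's.
- slide_post (a point): centre of the grip part of the slide's upright black round post, 16 mm thick, 80 mm in front of the nest centre (stand's -x); the point is 62 mm above the table, the post's top 79 mm. Hold it from above, or push on its front.
- vial_mid (a point): the tall glass vial with crimped aluminium cap, loose, 60 g: 75 mm tall, 30 mm wide up to 55 mm from its foot, then a shoulder and a 21 mm cap. The point is on its axis, half-way up (37.5 mm above its foot); z along its axis, up.
- vial: the same vial; origin at the centre of its underside
- small_vial: bystander: smaller vial with the same kind of cap, 24 mm wide, 45 mm tall, loose; origin under its centre
- spare_vial: bystander: another such small vial, loose
- bottle: bystander: brown glass bottle, 48 mm wide, 100 mm tall, loose; origin under its centre
Things that resemble listed ones, but are neither listed nor needed, are in the scene too. What is shaped like the vial but brown or red is not meant.

How it is judged:
On the way, in this order (a step that is already met when the one before it is completed fails the run):
1. the vial stands upright in the nest of the slide, let go, the slide not yet pushed in (horizontal distance between vial and nest below 0.003 m and z of vial in the frame of nest below 0.002 m and angle between vial's own z axis and vertical below 0.08 rad and contact force between the fingers and vial below 0.2 N and value of joint slide below 0.06 m), for 0.1 s.
2. the slide is fully home with the vial standing in it (value of joint slide above 0.0835 m and horizontal distance between vial and nest below 0.003 m and angle between vial's own z axis and vertical below 0.08 rad and contact force between head and vial below 2 N), for 0.1 s.
3. the sealing foot bears on the vial's cap with the set load (contact force between head and vial above 20 N and value of joint slide above 0.083 m), for 0.2 s.
At the end, for the whole second after the job is handed in: The vial stands upright in the nest (within 3 mm of its centre, on its floor, tilted less than 0.08 rad), the slide is home (within 2 mm of the stop), and the sealing foot, left to itself, presses on the cap with the set load of about 28 N (20 to 35 N), everything at rest (all of step 3 and contact force between head and vial below 35 N and horizontal distance between vial and nest below 0.003 m and z of vial in the frame of nest below 0.002 m and angle between vial's own z axis and vertical below 0.08 rad and linear speed of vial below 0.01 m/s); the robot touches nothing.
It fails at once if the glass is overloaded: the foot presses on the vial with more than 40 N (contact force between head and vial above 40 N).
It fails at once if the vial is tipped over (more than 0.6 rad) (angle between vial's own z axis and vertical above 0.6 rad).
It fails at once if another vial or the bottle is moved by more than 20 mm (distance of any of small_vial, spare_vial, bottle from where it was at the start of the episode above 0.02 m).
It also fails if it takes over 72 s, if anything falls off the work surface, if the arm or the gripper's body presses on something with over 40 N, if the wrist force passes 120 N, or if a joint passes its speed limit or range.

## Working session

There is one attempt and no reset: what is moved stays moved. The work goes in short steps, Python scripts to look and compute and a shell command to move; the robot and the scene stay as the last step left them, time stands still between calls to the robot, and variables do not carry over. Pictures are saved under pics/ and viewed, at most 10 in all, crops included, and the job is handed in when it is done.

```bash
mkdir -p pics; ls
cat > h.py <<'E'
import numpy as np, cv2
from scipy.spatial.transform import Rotation as Ro
from station import ctrl
def w(p,cam):
    m=ctrl.camera_model(cam); return np.array(m["R"]).T@(np.array(p)-np.array(m["t"]))
def px(X,cam):
    m=ctrl.camera_model(cam); r,_=cv2.Rodrigues(np.array(m["R"]))
    return cv2.projectPoints(np.array([X],float),r,np.array(m["t"],float),np.array(m["K"]),np.array(m["dist"]))[0].ravel()
def ray(u,v,cam):
    m=ctrl.camera_model(cam);R=np.array(m["R"]);
    n=cv2.undistortPoints(np.array([[[u,v]]],float),np.array(m["K"]),np.array(m["dist"])).ravel()
    return -R.T@np.array(m["t"]), R.T@np.array([n[0],n[1],1])
def onz(u,v,z,cam):
    c,d=ray(u,v,cam); return c+d*(z-c[2])/d[2]
def tri(a,b):  # (u,v) side, (u,v) top
    c1,d1=ray(*a,"side");c2,d2=ray(*b,"top")
    s=np.linalg.lstsq(np.c_[d1,-d2],c2-c1,rcond=None)[0]
    p,q=c1+d1*s[0],c2+d2*s[1]; return (p+q)/2,np.linalg.norm(p-q)
def tool(dw):  # world shift m -> tool mm
    return Ro.from_rotvec(ctrl.get_obs()["tcp_rot"]).inv().apply(dw)*1000
E
python3 - <<'E'
from h import *
np.set_printoptions(precision=4,suppress=True)
for c in("side","top"):
    cv2.imwrite(f"pics/{c}0.png",ctrl.camera(c))
    for q in("stand","head","knob_axis","screw","nest","slide_post","vial_mid","small_vial","bottle"):
        for d in ctrl.tip_of(q,c)[:4]:
            X=w(d["point"],c);print(c,q,round(d["conf"],2),X,px(X,c).round())
print(ctrl.get_obs())
E
```

```text
pics
side stand 0.68 [ 0.6178  0.0276 -0.0015] [275. 236.]
side head 0.95 [0.6188 0.025  0.181 ] [273. 181.]
side knob_axis 0.88 [0.6181 0.0282 0.2156] [272. 170.]
side knob_axis 0.16 [ 0.6906 -0.3056 -0.0003] [339. 171.]
side screw 0.77 [0.6197 0.0217 0.1224] [275. 199.]
side screw 0.52 [ 0.6928 -0.3044  0.0018] [339. 170.]
side nest 0.72 [0.5412 0.0211 0.0264] [298. 242.]
side nest 0.54 [0.6187 0.0253 0.1796] [273. 181.]
side nest 0.48 [ 0.6178  0.0285 -0.001 ] [275. 236.]
side vial_mid 0.93 [0.5499 0.3402 0.035 ] [193. 308.]
side vial_mid 0.87 [0.4757 0.3212 0.0346] [220. 322.]
side vial_mid 0.81 [0.3924 0.3754 0.0389] [224. 360.]
side vial_mid 0.69 [0.3893 0.3025 0.0353] [253. 341.]
side bottle 0.82 [ 0.6922 -0.3048  0.0027] [339. 170.]
top stand 0.88 [ 0.6213  0.0257 -0.0054] [286. 200.]
top head 0.97 [0.6187 0.029  0.18  ] [286. 187.]
top knob_axis 0.64 [0.6257 0.0212 0.2197] [289. 181.]
top screw 0.8 [0.6217 0.0247 0.1199] [287. 191.]
top nest 0.73 [ 0.6207  0.0277 -0.0031] [286. 200.]
top nest 0.56 [0.5441 0.0233 0.0278] [288. 222.]
top slide_post 0.89 [0.468  0.0194 0.0621] 
[... 166 characters left out ...]
 252.]
top vial_mid 0.46 [0.3921 0.3003 0.0343] [198. 273.]
top vial_mid 0.44 [0.4741 0.3226 0.0362] [190. 246.]
top small_vial 0.47 [ 0.4939 -0.3056 -0.0023] [392. 238.]
top bottle 0.79 [ 0.691  -0.3044 -0.0008] [388. 177.]
{'clock': 1.0, 'joint_positions': array([-1.164 ,  0.0869,  0.1759,  1.6598,  0.    ,  1.5708]), 'qd': array([-0.001 , -0.0022,  0.0005, -0.0018, -0.0004, -0.0009]), 'tau': array([ -0.0003, -52.0116,  46.4863,   0.0017,  -0.0001,  -0.    ]), 'tool_pos': array([ 0.2176, -0.5051,  0.2244]), 'tcp_rot': array([-3.0768, -0.6346,  0.    ]), 'ft_force': array([0.8423, 0.4373, 0.0464]), 'moment': array([0.0015, 0.0206, 0.0007]), 'finger_force': 0.0, 'width': 0.08553236057290999}
```

View pics/side0.png

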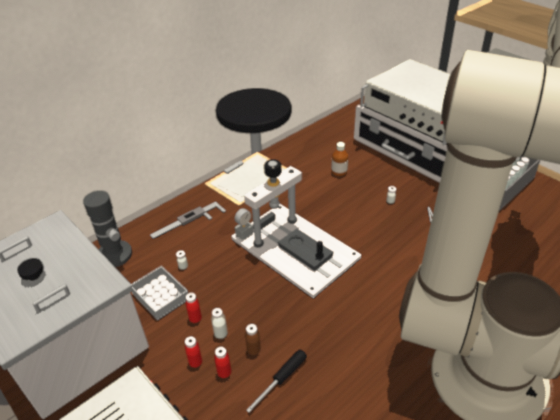

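View pics/top0.png

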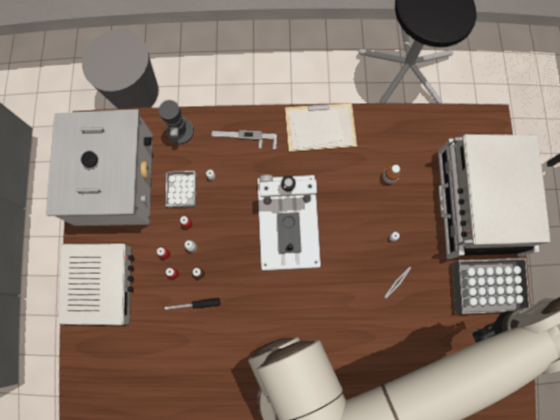

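Run:
```python
from h import *
s=cv2.imread("pics/side0.png");t=cv2.imread("pics/top0.png")
def c(i,u,v,k): 
    w_,h_=400//k,300//k; return cv2.resize(i[v:v+h_,u:u+w_],(400,300),interpolation=cv2.INTER_CUBIC)
cv2.imwrite("pics/c1.png",np.vstack([np.hstack([c(s,180,290,4),c(t,150,205,5)]),np.hstack([c(s,235,155,3),c(t,245,173,4)])]))
```

```text
(no output)
```

View pics/c1.png

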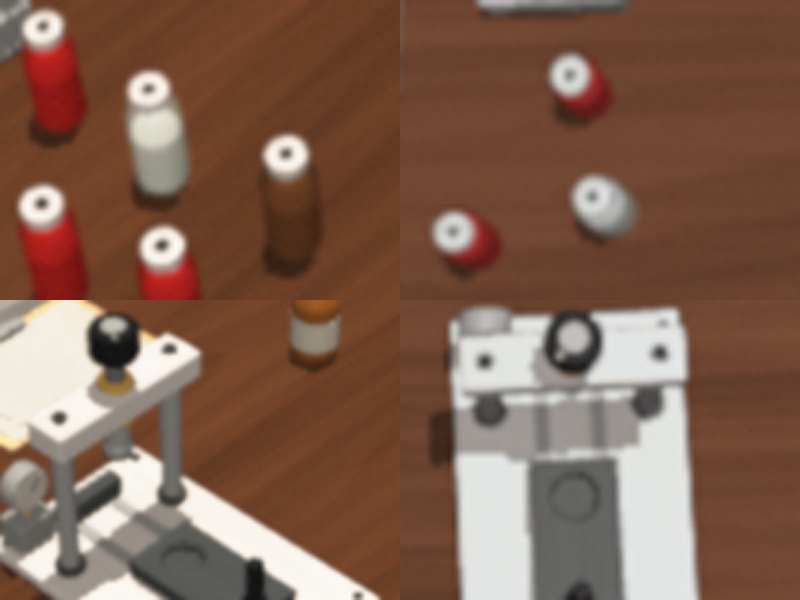

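Run:
```python
from h import *
np.set_printoptions(precision=4,suppress=True)
f=lambda x,y,k,u,v:((x+.5)/k-.5+u,(y+.5)/k-.5+v)
S={"vial":(f(148,89,4,180,290),f(192,196,5,150,205),.075),
"nestrim":(f(185,557-300,3,235,155),f(175,197,4,245,173),.032),
"knobtop":(f(114,26,3,235,155),f(174,37,4,245,173),.232),
"dotL":(f(59,118,3,235,155),f(85,61,4,245,173),.176),
"dotR":(f(169,48,3,235,155),f(259,52,4,245,173),.176)}
for n,(a,b,z) in S.items(): print(n,*tri(a,b),onz(*a,z,"side"),onz(*b,z,"top"))
```

```text
vial [0.4772 0.3237 0.0718] 0.00015850573853255561 [0.475  0.3251 0.075 ] [0.4767 0.3231 0.075 ]
nestrim [0.5453 0.0215 0.0291] 0.00042374352933885565 [0.543  0.0235 0.032 ] [0.545  0.0217 0.032 ]
knobtop [0.6203 0.024  0.231 ] 0.00045241248018641257 [0.6191 0.0248 0.232 ] [0.6203 0.0242 0.232 ]
dotL [0.6188 0.0864 0.1747] 0.0003366827456267882 [0.6177 0.0875 0.176 ] [0.6184 0.0862 0.176 ]
dotR [ 0.6223 -0.0371  0.1767] 0.0002769829738756588 [ 0.6229 -0.0378  0.176 ] [ 0.6226 -0.0371  0.176 ]
```

```bash
cat >> h.py <<'E'
def go(X,closing=None):
    o=ctrl.get_obs(); R=Ro.from_rotvec(o["tcp_rot"]); y=R.as_matrix()[:,1]
    a=np.degrees(np.arctan2(y[1],y[0])); print("closing",a.round(1),"pos",o["tool_pos"].round(4),"q",o["joint_positions"].round(2))
    print("shift",tool(np.array(X)-o["tool_pos"]).round(1), "tz", None if closing is None else np.radians(-(closing-a)).round(3), "rv to vertical(tool)", (R.inv()*Ro.from_rotvec([np.pi*np.cos(np.radians(a+90)/2),np.pi*np.sin(np.radians(a+90)/2),0])).as_rotvec().round(3))
E
python3 -c "
from h import *
go([.476,.324,.150],57)"
```

```text
closing -66.7 pos [ 0.2176 -0.5051  0.2244] q [-1.16  0.09  0.18  1.66  0.    1.57]
shift [ 565.4 -659.2   74.4] tz -2.159 rv to vertical(tool) [-0. -0. -0.]
```

```bash
python3 -m creep '[[[565,-659,0],[0,0,-2.159],52],[[565,-659,0],[0,0,-2.159],52],[[565,-659,0],[0,0,-2.159],52],[[565,-659,0],[0,0,-2.159],52],[[565,-659,0],[0,0,-2.159],52],[[565,-659,0],[0,0,-2.159],52],[[565,-659,0],[0,0,-2.159],52],[[565,-659,0],[0,0,-2.159],52],[[565,-659,0],[0,0,-2.159],52],[[565,-659,0],[0,0,-2.159],52]]' 40; python3 -c "
from h import *
go([.476,.324,.150],57)"
```

```text
clock: 2.25
tool_pos: [0.4037, 0.0939, 0.2248]
tcp_rot: [1.299, 2.859, 0.001]
ft_force: [2.0, -0.6, 0.3]
width: 0.0519
finger_force: 0.0
closing 41.1 pos [0.4037 0.0939 0.2248] q [ 0.23 -0.24 -0.13  1.68 -0.    1.08]
shift [125.9 205.7  74.9] tz -0.277 rv to vertical(tool) [ 0.001  0.001 -0.   ]
```

```bash
python3 -m creep '[[[126,206,0],[0,0,-0.277],52],[[126,206,0],[0,0,-0.277],52],[[126,206,0],[0,0,-0.277],52],[[126,206,0],[0,0,-0.277],52],[[126,206,0],[0,0,-0.277],52],[[126,206,0],[0,0,-0.277],52],[[126,206,50],[0,0,-0.277],52],[[126,206,95],[0,0,-0.277],52],[[126,206,95],[0,0,-0.277],52],[[126,206,95],[0,0,-0.277],52]]'
python3 - <<'E'
from h import *
go([.476,.324,.045],57)
s=ctrl.camera("side");t=ctrl.camera("top")
c=lambda i,u,v:cv2.resize(i[v:v+75,u:u+100],(400,300),interpolation=cv2.INTER_CUBIC)
cv2.imwrite("pics/c2.png",np.hstack([c(s,170,275),c(t,140,200)]))
E
```

```text
clock: 3.5
tool_pos: [0.478, 0.3212, 0.132]
tcp_rot: [0.903, 3.007, 0.003]
ft_force: [-0.3, 0.1, 0.7]
width: 0.052
finger_force: 0.0
closing 56.6 pos [0.478  0.3212 0.132 ] q [ 0.59  0.13  0.04  1.48 -0.    1.18]
shift [ 3.3  1.1 87. ] tz -0.008 rv to vertical(tool) [ 0.003  0.001 -0.   ]
```

View pics/c2.png

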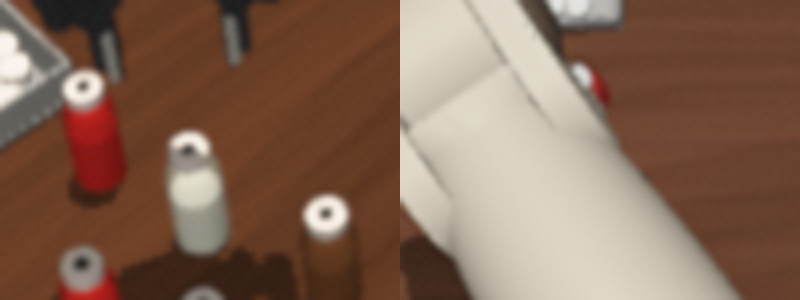

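The picture shows the fingers (crop left, about (110,55) and (233,40)) straddling above the clear vial (190,150), clear of the neighbours.

```bash
python3 -m creep '[[[3,1,20],[0,0,-0.008],52],[[3,1,45],[0,0,-0.008],52],[[3,1,70],[0,0,-0.008],52],[[3,1,87],[0,0,-0.008],52],[[3,1,87],[0,0,-0.008],52],[[3,1,87],[0,0,-0.008],52],[[3,1,87],[0,0,-0.008],52],[[3,1,87],[0,0,-0.008],52],[[3,1,87],[0,0,-0.008],52],[[3,1,87],[0,0,-0.008],52]]'
python3 - <<'E'
from h import *
go([.476,.324,.045],57)
s=ctrl.camera("side")
cv2.imwrite("pics/c3.png",cv2.resize(s[275:350,170:270],(600,450),interpolation=cv2.INTER_CUBIC))
E
```

```text
clock: 4.85
tool_pos: [0.4754, 0.324, 0.0424]
tcp_rot: [0.89, 3.013, 0.0]
ft_force: [-0.1, 0.9, -0.5]
width: 0.0518
finger_force: 0.0
closing 57.1 pos [0.4754 0.324  0.0424] q [ 0.6   0.15 -0.1   1.31  0.    1.17]
shift [-0.5  0.3 -2.6] tz 0.001 rv to vertical(tool) [ 0. -0.  0.]
```

View pics/c3.png

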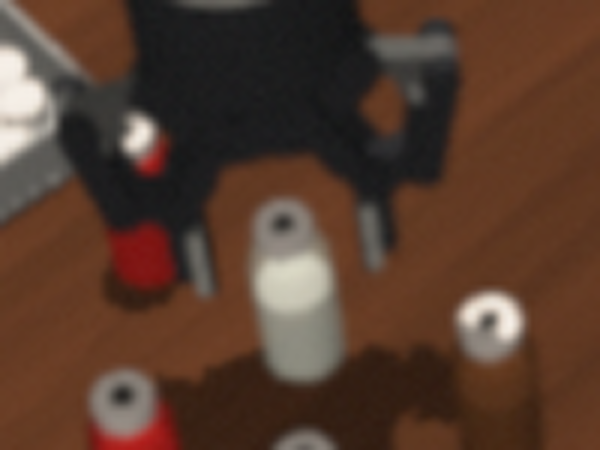

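The fingers (200,265) and (370,235) straddle the clear vial (290,290); grasp.

```bash
python3 -m creep '[[[0,0,-2],[0,0,0],40],[[0,0,-2],[0,0,0],20],[[0,0,-2],[0,0,0],20],[[0,0,-2],[0,0,0],20],[[0,0,-2],[0,0,0],20],[[0,0,-2],[0,0,0],20],[[0,0,-2],[0,0,0],20],[[0,0,-30],[0,0,0],20],[[0,0,-70],[0,0,0],20],[[0,0,-110],[0,0,0],20]]' 40
python3 - <<'E'
from h import *
print(ctrl.get_obs()["tool_pos"])
go([.544,.0225,.155],92)
E
```

```text
clock: 6.15
tool_pos: [0.4751, 0.3239, 0.1531]
tcp_rot: [-0.89, -3.012, 0.001]
ft_force: [0.4, 0.9, 0.8]
width: 0.0266
finger_force: 39.4
[0.47513588 0.32387056 0.15307767]
closing 57.1 pos [0.4751 0.3239 0.1531] q [0.6  0.13 0.09 1.53 0.   1.17]
shift [-221.6 -215.5   -1.9] tz -0.61 rv to vertical(tool) [-0.001 -0.    -0.   ]
```

Run:
```python
from h import *
s=ctrl.camera("side")
u,v=px(ctrl.get_obs()["tool_pos"],"side").astype(int);print(u,v)
cv2.imwrite("pics/c4.png",cv2.resize(s[v-37:v+38,u-50:u+50],(600,450),interpolation=cv2.INTER_CUBIC))
```

```text
211 285
```

View pics/c4.png

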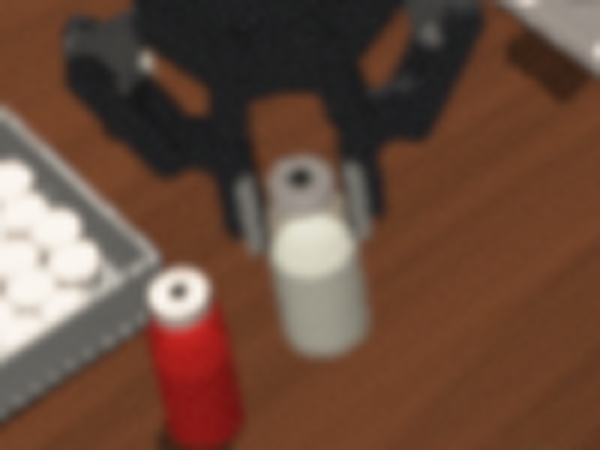

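Run:
```python
from h import *
p=ctrl.get_obs()["tool_pos"]
for dz in(.0304,.0104,-.0446): print(dz,(px(p+[0,0,dz],"side")-[161,248])*6)
for d in ctrl.tip_of("vial_mid","side"): print(d["conf"],w(d["point"],"side")-p)
for d in ctrl.tip_of("vial","side"): print(d["conf"],w(d["point"],"side")-p)
```

```text
0.0304 [292.91190161 160.33380774]
0.0104 [300.08064533 201.19799321]
-0.0446 [318.9426845  308.16600384]
0.95 [ 0.00038254 -0.00056517 -0.01747231]
0.87 [ 0.07450629  0.01392348 -0.12365804]
0.72 [-0.01818472  0.08077488 -0.12284718]
0.66 [-0.08487129  0.05429035 -0.12169763]
0.63 [-0.08637303 -0.02745053 -0.12626858]
0.97 [ 0.00030339 -0.00145759 -0.04822613]
0.94 [-0.08438888  0.05513396 -0.15489907]
0.81 [-0.08260621 -0.02418297 -0.16091124]
0.73 [-0.01978707  0.08207075 -0.16096179]
0.56 [ 0.07374893  0.01574192 -0.15946767]
```

```bash
python3 -m creep '[[[0,0,30],[0,0,0],20],[[0,0,60],[0,0,0],20],[[0,0,85],[0,0,0],20],[[0,0,94],[0,0,0],20],[[0,0,96],[0,0,0],20],[[0,0,97],[0,0,0],20],[[0,0,98],[0,0,0],20],[[0,0,98],[0,0,0],20],[[0,0,98],[0,0,0],20],[[0,0,98],[0,0,0],20]]'
python3 - <<'E'
from h import *
p=ctrl.get_obs()["tool_pos"]
for q in("vial_mid","vial"):
  for d in ctrl.tip_of(q,"side")[:2]: print(d["conf"],w(d["point"],"side"),w(d["point"],"side")-p)
s=ctrl.camera("side")
u,v=px(p,"side").astype(int);print(u,v)
for dz in(.0304,.0104,-.0446): print(dz,(px(p+[0,0,dz],"side")-[u-50,v-37])*6)
cv2.imwrite("pics/c5.png",cv2.resize(s[v-37:v+38,u-50:u+50],(600,450),interpolation=cv2.INTER_CUBIC))
E
```

```text
clock: 7.55
tool_pos: [0.4754, 0.324, 0.0545]
tcp_rot: [0.89, 3.013, 0.0]
ft_force: [0.1, -0.2, 0.2]
width: 0.0264
finger_force: 39.4
0.95 [0.4768906  0.32419868 0.14157425] [0.00145239 0.00016408 0.08705676]
0.87 [0.55101435 0.33868732 0.03538852] [ 0.07557614  0.01465273 -0.01912897]
0.97 [0.47681145 0.32330626 0.11082043] [ 0.00137324 -0.00072834  0.05630294]
0.94 [0.39211918 0.37989781 0.00414749] [-0.08331903  0.05586321 -0.05037   ]
217 317
0.0304 [296.11854268 171.10337039]
0.0104 [302.42077819 206.76769152]
-0.0446 [319.03084585 300.33763282]
```

View pics/c5.png

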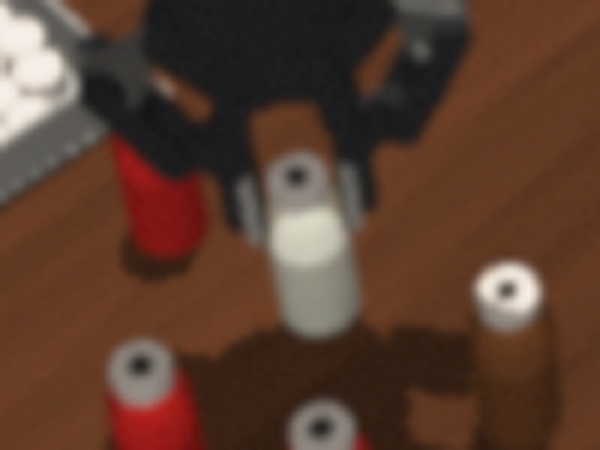

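Run:
```python
from h import *
p=ctrl.get_obs()["tool_pos"];print(p)
for q in("vial_mid","vial"):
  for d in ctrl.tip_of(q,"side")[:1]: print(d["conf"],w(d["point"],"side"),w(d["point"],"side")-p)
ctrl.camera("side");p=ctrl.get_obs()["tool_pos"]
for q in("vial_mid","vial"):
  for d in ctrl.tip_of(q,"side")[:1]: print(d["conf"],w(d["point"],"side"),w(d["point"],"side")-p)
```

```text
[0.47540418 0.3240086  0.05443366]
0.8 [0.39382112 0.3771142  0.0363025 ] [-0.08158306  0.0531056  -0.01813115]
0.91 [0.4757254  0.32245387 0.01083371] [ 0.00032121 -0.00155472 -0.04359995]
0.78 [0.38752804 0.29729739 0.03394989] [-0.08788364 -0.02670349 -0.02044174]
0.95 [ 0.39057689  0.29751902 -0.00117938] [-0.08483479 -0.02648186 -0.055571  ]
```

```bash
python3 -c "
from h import *
go([.544,.0225,.155],92)"
```

```text
closing 57.1 pos [0.4754 0.324  0.0544] q [ 0.6   0.15 -0.08  1.34  0.    1.17]
shift [-221.5 -215.7 -100.6] tz -0.61 rv to vertical(tool) [-0. -0. -0.]
```

```bash
python3 -m creep '[[[0,0,-50],[0,0,0],20],[[0,0,-100],[0,0,0],20],[[-20,-20,-100],[0,0,-0.05],20],[[-60,-58,-100],[0,0,-0.15],20],[[-102,-100,-100],[0,0,-0.28],20],[[-144,-140,-100],[0,0,-0.4],20],[[-185,-180,-100],[0,0,-0.53],20],[[-210,-205,-100],[0,0,-0.61],20],[[-221.5,-215.5,-100],[0,0,-0.61],20],[[-221.5,-215.5,-100],[0,0,-0.61],20]]'; python3 -c "
from h import *
cv2.imwrite('pics/s6.png',ctrl.camera('side'))
go([.544,.0225,.069],92)
p=ctrl.get_obs()['tool_pos']
for d in ctrl.tip_of('vial','side')[:1]: print(d['conf'],w(d['point'],'side'),w(d['point'],'side')-p)
"
```

```text
clock: 9.2
tool_pos: [0.5442, 0.0224, 0.1543]
tcp_rot: [0.051, -3.141, -0.0]
ft_force: [0.1, -0.2, -0.3]
width: 0.0265
finger_force: 39.6
closing 91.9 pos [0.5441 0.0232 0.1543] q [0.04 0.06 0.01 1.52 0.   0.01]
shift [ 0.1 -0.7 85.3] tz -0.001 rv to vertical(tool) [ 0. -0.  0.]
0.9 [ 0.45826872  0.40935127 -0.00106618] [-0.08581668  0.38616384 -0.15539502]
```

```bash
python3 -m creep '[[[0,0,25],[0,0,0],20],[[0,0,50],[0,0,0],20],[[0,0,68],[0,0,0],20],[[0,0,74],[0,0,0],20],[[0,0,77],[0,0,0],20],[[0,0,79],[0,0,0],20],[[0,0,81],[0,0,0],20],[[0,0,83],[0,0,0],20],[[0,0,84],[0,0,0],20],[[0,0,84],[0,0,0],20]]'; python3 -c "
from h import *
s=ctrl.camera('side')
o=ctrl.get_obs();print(o['ft_force'],o['moment'])
go([.544,.0225,.069],92)
a=pics=cv2.imread('pics/s6.png')
c=lambda i:cv2.resize(i[155:265,230:343],(400,390),interpolation=cv2.INTER_CUBIC)
cv2.imwrite('pics/c7.png',np.hstack([c(a),c(s)]))
"
```

```text
clock: 10.55
tool_pos: [0.5441, 0.0227, 0.0703]
tcp_rot: [0.055, -3.141, 0.0]
ft_force: [-0.5, -0.1, 0.1]
width: 0.0266
finger_force: 39.6
[ 0.42394297  1.04951108 -0.1553405 ] [ 0.02922232 -0.01928897  0.01680932]
closing 92.0 pos [0.5441 0.0227 0.0704] q [ 0.04  0.07 -0.14  1.36 -0.    0.01]
shift [ 0.1 -0.2  1.4] tz 0.0 rv to vertical(tool) [-0.  0.  0.]
```

View pics/c7.png

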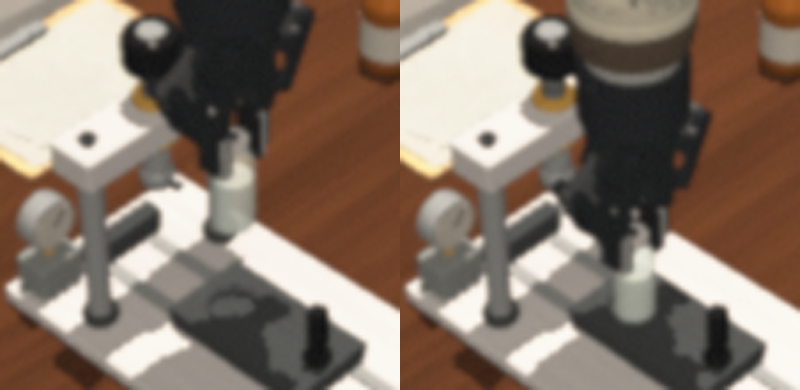

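The vial (crop right, (635,290)) sits in the nest without contact force; lower the last bit.

```bash
python3 -m creep '[[[0,0,0.5],[0,0,0],20],[[0,0,1],[0,0,0],20],[[0,0,1.3],[0,0,0],20],[[0,0,1.6],[0,0,0],20],[[0,0,1.6],[0,0,0],20],[[0,0,1.6],[0,0,0],20],[[0,0,1.6],[0,0,0],20],[[0,0,1.6],[0,0,0],20],[[0,0,1.6],[0,0,0],20],[[0,0,1.6],[0,0,0],20]]'
```

```text
clock: 11.85
tool_pos: [0.5442, 0.0227, 0.069]
tcp_rot: [-0.055, 3.141, -0.0]
ft_force: [0.5, -0.6, 5.3]
width: 0.0264
finger_force: 40.3
```

```bash
python3 -m creep '[[[0,0,0],[0,0,0],40],[[0,0,0],[0,0,0],44],[[0,0,0],[0,0,0],44],[[0,0,0],[0,0,0],44],[[0,0,0],[0,0,0],44],[[0,0,-15],[0,0,0],44],[[0,0,-35],[0,0,0],44],[[0,0,-60],[0,0,0],44],[[0,0,-70],[0,0,0],44],[[0,0,-70],[0,0,0],44]]'; python3 -c "
from h import *
s=ctrl.camera('side');t=ctrl.camera('top')
for c in('side','top'):
  for q in ('vial','slide_post'):
    for d in ctrl.tip_of(q,c)[:3]: print(c,q,d['conf'],w(d['point'],c),px(w(d['point'],c),c))
c=lambda i,u,v:cv2.resize(i[v:v+110,u:u+113],(400,390),interpolation=cv2.INTER_CUBIC)
cv2.imwrite('pics/c8.png',np.hstack([c(s,230,155),c(t,230,165)]))
go([.464,.0197,.062],92)
"
```

```text
clock: 13.1
tool_pos: [0.5445, 0.0227, 0.1396]
tcp_rot: [-0.055, 3.14, 0.0]
ft_force: [-0.1, -0.2, -0.7]
width: 0.044
finger_force: 0.0
side vial 0.87 [0.45649266 0.4072604  0.00124334] [195.28820041 360.2987962 ]
side vial 0.86 [0.3919544  0.30070746 0.00175767] [253.46252409 349.05266762]
side vial 0.67 [0.3906793  0.38008666 0.00184291] [224.8713406 372.0469169]
side slide_post 0.6 [0.46444484 0.02311814 0.06323128] [319.34023652 247.01710245]
top vial 0.69 [0.55291117 0.33594533 0.00071592] [188.29547154 222.98036767]
top vial 0.63 [ 0.45871486  0.40903814 -0.00182703] [164.99798941 253.16776498]
top vial 0.56 [ 0.39383055  0.37793178 -0.00137829] [174.50061889 273.78932825]
closing 92.0 pos [0.5438 0.0227 0.138 ] q [ 0.04  0.06 -0.02  1.49 -0.    0.01]
shift [79.8 -0.2 76.1] tz 0.0 rv to vertical(tool) [-0.    -0.001 -0.   ]
```

View pics/c8.png

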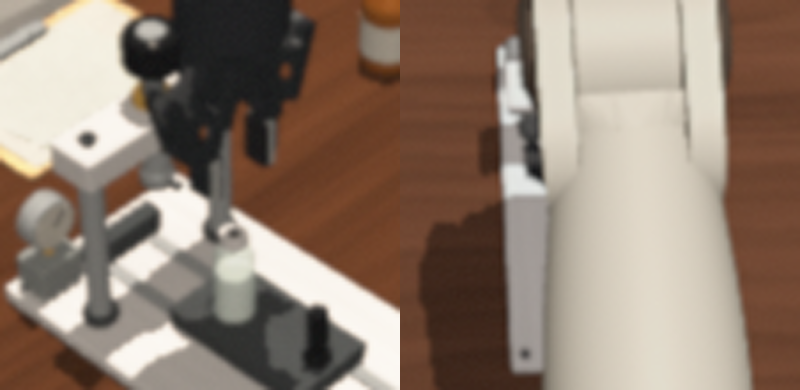

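The vial stands upright in the nest (crop left (235,280)), post at (318,335). Now grip the post.

```bash
python3 -m creep '[[[40,0,0],[0,0,0],44],[[80,0,0],[0,0,0],44],[[80,0,0],[0,0,0],44],[[80,0,0],[0,0,0],44],[[80,0,30],[0,0,0],44],[[80,0,60],[0,0,0],44],[[80,0,76],[0,0,0],44],[[80,0,76],[0,0,0],10],[[80,0,76],[0,0,0],10],[[80,0,76],[0,0,0],10]]' 40;  python3 -m creep '[[[0,0,0],[0,0,0],10],[[0,0,0],[0,0,0],10],[[0,0,0],[0,0,0],10],[[0,0,0],[0,0,0],10],[[0,0,0],[0,0,0],10],[[-5,0,0],[0,0,0],10],[[-10,0,0],[0,0,0],10],[[-15,0,0],[0,0,0],10],[[-20,0,0],[0,0,0],10],[[-20,0,0],[0,0,0],10]]'; python3 -c "
from h import *
go([.6204-.080,.0247-.0028,.062])"
```

```text
clock: 14.65
tool_pos: [0.4647, 0.02, 0.0635]
tcp_rot: [-0.055, 3.14, 0.0]
ft_force: [0.4, 0.2, -1.8]
width: 0.0131
finger_force: 39.1
clock: 15.9
tool_pos: [0.4847, 0.0206, 0.0634]
tcp_rot: [-0.055, 3.14, 0.0]
ft_force: [0.6, 1.4, 6.3]
width: 0.013
finger_force: 40.0
closing 92.0 pos [0.4847 0.0206 0.0634] q [ 0.04 -0.07 -0.29  1.35  0.    0.01]
shift [-55.7  -0.7   1.5] tz None rv to vertical(tool) [ 0.     0.001 -0.   ]
```

```bash
python3 -m creep '[[[-5,0,0],[0,0,0],10],[[-11,0,0],[0,0,0],10],[[-17,0,0],[0,0,0],10],[[-23,0,0],[0,0,0],10],[[-29,0,0],[0,0,0],10],[[-35,0,0],[0,0,0],10],[[-41,0,0],[0,0,0],10],[[-46,0,0],[0,0,0],10],[[-50,0,0],[0,0,0],10],[[-52,0,0],[0,0,0],10]]';  python3 -m creep '[[[-1,0,0],[0,0,0],10],[[-2,0,0],[0,0,0],10],[[-3,0,0],[0,0,0],10],[[-3,0,0],[0,0,0],10],[[-4,0,0],[0,0,0],10],[[-4,0,0],[0,0,0],10],[[-5,0,0],[0,0,0],10],[[-5,0,0],[0,0,0],10],[[-5,0,0],[0,0,0],10],[[-5,0,0],[0,0,0],10]]'
```

```text
clock: 17.15
tool_pos: [0.5362, 0.0223, 0.0634]
tcp_rot: [-0.055, 3.141, -0.0]
ft_force: [-2.5, 0.6, 7.6]
width: 0.013
finger_force: 40.2
clock: 18.4
tool_pos: [0.5383, 0.0223, 0.0633]
tcp_rot: [0.055, -3.136, 0.001]
ft_force: [-17.7, 0.2, 15.8]
width: 0.0133
finger_force: 41.1
```

```bash
python3 -m creep '[[[-5,0,0],[0,0,0],30],[[-4,0,0],[0,0,0],34],[[-3,0,0],[0,0,0],34],[[-3,0,-20],[0,0,0],34],[[0,0,-65],[0,0,0],34],[[30,0,-120],[0,0,-0.18],34],[[50,0,-175],[0,0,-0.36],64],[[50,0,-235],[0,0,-0.54],64],[[50,0,-245],[0,0,-0.72],64],[[50,0,-245],[0,0,-0.9],64]]'; python3 -c "
from h import *
go([.6193,.0248,.295],192.6)
s=ctrl.camera('side')
c=lambda i,u,v:cv2.resize(i[v:v+110,u:u+113],(400,390),interpolation=cv2.INTER_CUBIC)
cv2.imwrite('pics/c9.png',c(s,230,155))
m=ctrl.camera('side')
for q in('vial','nest','knob_axis'):
  for d in ctrl.tip_of(q,'side')[:6]: print(q,d['conf'],w(d['point'],'side'))
"
```

```text
clock: 19.65
tool_pos: [0.4916, 0.0208, 0.3092]
tcp_rot: [-1.423, 2.798, -0.002]
ft_force: [0.3, 0.2, -0.3]
width: 0.0637
finger_force: 0.0
closing 143.9 pos [0.4916 0.0208 0.3092] q [ 0.04 -0.01  0.25  1.82 -0.   -0.9 ]
shift [ -78.4 -100.8   14.5] tz -0.85 rv to vertical(tool) [-0.002  0.002  0.   ]
vial 0.81 [ 0.45692746  0.40667076 -0.00345488]
vial 0.74 [5.49266175e-01 3.39775189e-01 3.94087092e-04]
vial 0.73 [ 0.39444176  0.30129915 -0.0013621 ]
vial 0.7 [0.61769558 0.02515957 0.02443573]
nest 0.55 [0.61575205 0.02513809 0.02217692]
knob_axis 0.88 [0.61833928 0.02845679 0.21905959]
```

View pics/c9.png

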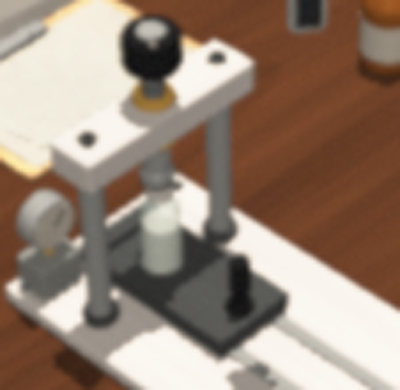

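The vial (crop (160,240)) stands right under the foot (158,180) with the slide home. Go to the knob.

```bash
python3 -m creep '[[[-30,-38,0],[0,0,-0.17],64],[[-60,-78,0],[0,0,-0.34],64],[[-78,-100.5,0],[0,0,-0.51],64],[[-78,-100.5,0],[0,0,-0.68],64],[[-78,-100.5,0],[0,0,-0.85],64],[[-78,-100.5,0],[0,0,-0.85],64],[[-78,-100.5,0],[0,0,-0.85],64],[[-78,-100.5,10],[0,0,-0.85],64],[[-78,-100.5,40],[0,0,-0.85],64],[[-78,-100.5,60],[0,0,-0.85],64]]'; python3 -c "
from h import *
s=ctrl.camera('side')
go([.6190,.0250,.221],192.6);print(ctrl.get_obs()['moment'])"
```

```text
clock: 21.15
tool_pos: [0.6179, 0.0239, 0.2458]
tcp_rot: [2.444, -1.973, -0.002]
ft_force: [0.1, -0.5, -0.9]
width: 0.0639
finger_force: 0.0
closing -167.8 pos [0.6174 0.0239 0.2433] q [ 0.04  0.27  0.42  1.73 -0.   -1.74]
shift [-0.7 -1.8 22.3] tz -6.291 rv to vertical(tool) [ 0.004  0.001 -0.   ]
[ 0.02686537 -0.08398048  0.04939161]
```

```bash
python3 -m creep '[[[0,-1.5,0],[0,0,0],64],[[0,-1.5,8],[0,0,0],64],[[0,-1.5,16],[0,0,0],64],[[0,-1.5,23],[0,0,0],64],[[0,-1.5,23],[0,0,0],64],[[0,-1.5,23],[0,0,0],30],[[0,-1.5,23],[0,0,0],30],[[0,-1.5,23],[0,0,0],30],[[0,-1.5,23],[0,0,0],30],[[0,-1.5,23],[0,0,0],30]]' 20; python3 -c "
from h import *
go([.6190,.0250,.221],192.6);o=ctrl.get_obs();print(o['moment'],tool(o['ft_force'])/1000)"
```

```text
clock: 22.45
tool_pos: [0.6197, 0.0241, 0.2259]
tcp_rot: [-2.446, 1.971, -0.001]
ft_force: [-3.3, -1.1, 7.6]
width: 0.0303
finger_force: 3.1
closing -167.7 pos [0.6197 0.0241 0.2259] q [ 0.04  0.26  0.38  1.69 -0.   -1.75]
shift [-1.   0.5  4.9] tz -6.289 rv to vertical(tool) [-0.001 -0.    -0.   ]
[-0.24851395  0.72054107  0.06489708] [ 0.33585219  3.42737929 -7.60436508]
```

```bash
python3 -c "
from h import *
for i in range(3):
  ctrl.camera('side')
  o=ctrl.get_obs();print(o['clock'],o['width'],o['finger_force'],o['ft_force'].round(2),o['moment'].round(3),o['tool_pos'])
for q in('knob_axis','head','screw'):
  for d in ctrl.tip_of(q,'side')[:2]: print(q,d['conf'],w(d['point'],'side'))
for d in ctrl.regions_of('knob_axis','side')[:2]:
  r=d['region'];v,u=np.nonzero(r);print(d['conf'],r.sum(),u.min(),u.max(),v.min(),v.max())
cam=ctrl.camera('side');
p=o['tool_pos']
for dz in(.05,0,-.019): print(px(p+[0,0,dz],'side'))
"
```

```text
22.5 0.029964712911154903 3.0868765421473654 [-2.84 -1.16  5.53] [-0.212  0.743 -0.022] [0.61972544 0.02410724 0.2258717 ]
22.55 0.029817062770815195 3.086776282361825 [-2.44 -0.51  5.67] [-0.265  0.723  0.051] [0.61972689 0.02412597 0.22589224]
22.6 0.030243601179068595 3.0871063060476445 [-3.51 -0.84  6.54] [-0.216  0.72  -0.015] [0.61972646 0.02412897 0.22586525]
knob_axis 0.96 [0.62037997 0.02989797 0.21580251]
knob_axis 0.53 [0.54167516 0.02351773 0.06085469]
head 0.75 [0.61712215 0.02826126 0.18138917]
screw 0.94 [0.62133014 0.02550386 0.11823238]
screw 0.51 [0.53888077 0.02813873 0.06139112]
0.88 1453 244 300 159 209
0.69 969 261 310 220 255
[272.00544457 147.53680123]
[272.78529452 165.22902366]
[273.07206583 171.71558629]
```

```bash
python3 -m creep '[[[0,0,0],[0,0,0],64],[[0,0,0],[0,0,0],64],[[0,1,0],[0,0,0],64],[[-0.5,1,4],[0,0,0],64],[[-0.5,1,9],[0,0,0],64],[[-0.5,1,9],[0,0,0],15],[[-0.5,1,9],[0,0,0],15],[[-0.5,1,9],[0,0,0],15],[[-0.5,1,9],[0,0,0],15],[[-0.5,1,9],[0,0,0],15]]' 20; python3 -c "
from h import *
ctrl.camera('side')
go([.6190,.0250,.221],192.6);o=ctrl.get_obs();print(o['width'],o['finger_force'],o['moment'],tool(o['ft_force'])/1000)"
```

```text
clock: 24.1
tool_pos: [0.6192, 0.0247, 0.2158]
tcp_rot: [-2.446, 1.971, -0.001]
ft_force: [6.0, 1.0, -2.5]
width: 0.0407
finger_force: 21.3
closing -167.7 pos [0.6192 0.0247 0.2158] q [ 0.04  0.26  0.35  1.67  0.   -1.75]
shift [-0.4  0.1 -5.2] tz -6.289 rv to vertical(tool) [-0.001  0.     0.   ]
0.04103227556183976 21.290102899074554 [ 0.22828139 -1.09117649 -0.01040314] [ 0.5897063  -5.29045781  2.1141272 ]
```

```bash
python3 -m creep '[[[0,-0.6,0],[0,0,0],15],[[0,-0.6,0],[0,0,0],15],[[0,-0.6,0.36],[0,0,0.15],15],[[0,-0.6,0.72],[0,0,0.3],15],[[0,-0.6,1.08],[0,0,0.45],15],[[0,-0.6,1.43],[0,0,0.6],15],[[0,-0.6,1.79],[0,0,0.75],15],[[0,-0.6,2.15],[0,0,0.9],15],[[0,-0.6,2.39],[0,0,1.0],15],[[0,-0.6,2.39],[0,0,1.0],15]]' 50; python3 -c "
from h import *
o=ctrl.get_obs();print(o['joint_positions'][5],o['width'],o['finger_force'],o['moment'],o['tool_pos'],tool(o['ft_force'])/1000)"
```

```text
clock: 25.4
tool_pos: [0.6192, 0.0247, 0.2136]
tcp_rot: [-1.203, 2.902, 0.0]
ft_force: [2.9, 1.1, 1.2]
width: 0.04
finger_force: 50.7
-0.7462118537064247 0.039968843929641076 50.66632568836212 [ 0.30912766 -0.41455387  0.02913393] [0.61924884 0.02473077 0.21359433] [-2.81370062 -1.22331283 -1.17751537]
```

```bash
cat > m.py <<'E'
from h import *
o=ctrl.get_obs();print("j6",o['joint_positions'][5].round(3),"turned",(o['joint_positions'][5]+1.75).round(3),"w",o['width'].round(4),"Mz",o['moment'][2].round(3),"tau6",o['tau'][5].round(3),"z",o['tool_pos'][2].round(4),"Ftool",(tool(o['ft_force'])/1000).round(1))
E
python3 -m creep '[[[-0.4,-0.2,0.14],[0,0,0.06],15],[[-0.4,-0.2,0.29],[0,0,0.12],15],[[-0.4,-0.2,0.43],[0,0,0.18],15],[[-0.4,-0.2,0.57],[0,0,0.24],15],[[-0.4,-0.2,0.72],[0,0,0.3],15],[[-0.4,-0.2,0.86],[0,0,0.36],15],[[-0.4,-0.2,1.0],[0,0,0.42],15],[[-0.4,-0.2,1.15],[0,0,0.48],15],[[-0.4,-0.2,1.29],[0,0,0.54],15],[[-0.4,-0.2,1.39],[0,0,0.58],15]]'; python3 m.py
```

```text
clock: 26.65
tool_pos: [0.6194, 0.0249, 0.2122]
tcp_rot: [0.324, -3.124, -0.0]
ft_force: [0.8, 1.1, 0.6]
width: 0.0394
finger_force: 50.7Traceback (most recent call last):
  File "m.py", line 2, in <module>
    o=ctrl.get_obs();print("j6",o['joint_positions'][5].round(3),"turned",(o['joint_positions'][5]+1.75).round(3),"w",o['width'].round(4),"Mz",o['moment'][2].round(3),"tau6",o['tau'][5].round(3),"z",o['tool_pos'][2].round(4),"Ftool",(tool(o['ft_force'])/1000).round(1))
                                                                                                                      ^^^^^^^^^^^^^^^^
AttributeError: 'float' object has no attribute 'round'
```

```bash
sed -i "s/o\['width'\].round(4)/round(o['width'],4)/" m.py; python3 m.py
```

```text
j6 -0.167 turned 1.583 w 0.0394 Mz 0.284 tau6 -0.111 z 0.2122 Ftool [-1.   0.9 -0.6]
```

```bash
python3 -m creep '[[[0,0,0.04],[0,0,0.016],15],[[0,0,0.08],[0,0,0.032],15],[[0,0,0.12],[0,0,0.048],15],[[0,0,0.16],[0,0,0.064],15],[[0,0,0.19],[0,0,0.08],15],[[0,0,0.23],[0,0,0.096],15],[[0,0,0.27],[0,0,0.112],15],[[0,0,0.31],[0,0,0.128],15],[[0,0,0.35],[0,0,0.144],15],[[0,0,0.38],[0,0,0.16],15]]'; python3 m.py
```

```text
clock: 27.9
tool_pos: [0.6197, 0.0249, 0.2118]
tcp_rot: [-0.069, 3.141, 0.0]
ft_force: [-2.4, 1.8, 5.5]
width: 0.0394
finger_force: 51.0
j6 -0.004 turned 1.746 w 0.0394 Mz 0.278 tau6 0.067 z 0.2118 Ftool [ 2.3  1.9 -5.5]
```

```bash
python3 -m creep '[[[0,0,0.04],[0,0,0.016],15],[[0,0,0.08],[0,0,0.032],15],[[0,0,0.12],[0,0,0.048],15],[[0,0,0.16],[0,0,0.064],15],[[0,0,0.19],[0,0,0.08],15],[[0,0,0.23],[0,0,0.096],15],[[0,0,0.27],[0,0,0.112],15],[[0,0,0.31],[0,0,0.128],15],[[0,0,0.35],[0,0,0.144],15],[[0,0,0.38],[0,0,0.16],15]]'; python3 m.py
```

```text
clock: 29.15
tool_pos: [0.6197, 0.0249, 0.2114]
tcp_rot: [0.182, 3.136, 0.0]
ft_force: [-2.4, 1.7, 4.9]
width: 0.0396
finger_force: 51.0
j6 0.156 turned 1.906 w 0.0396 Mz 0.237 tau6 0.067 z 0.2114 Ftool [ 2.6  1.4 -4.9]
```

```bash
python3 -m creep '[[[0,0,-0.2],[0,0,0.01],15],[[0,0,-0.2],[0,0,0.02],15],[[0,0,-0.17],[0,0,0.03],15],[[0,0,-0.15],[0,0,0.04],15],[[0,0,-0.13],[0,0,0.05],15],[[0,0,-0.1],[0,0,0.06],15],[[0,0,-0.08],[0,0,0.07],15],[[0,0,-0.06],[0,0,0.08],15],[[0,0,-0.03],[0,0,0.09],15],[[0,0,-0.01],[0,0,0.10],15]]'; python3 m.py; python3 -c "
from h import *
for i in range(4):
  ctrl.camera('side');o=ctrl.get_obs();print(o['moment'][2].round(3),o['joint_positions'][5].round(4),o['ft_force'].round(1))"
```

```text
clock: 30.4
tool_pos: [0.6197, 0.0248, 0.2112]
tcp_rot: [-0.338, -3.123, -0.0]
ft_force: [-2.7, 1.8, 2.8]
width: 0.0395
finger_force: 50.8
j6 0.255 turned 2.005 w 0.0395 Mz 0.269 tau6 0.151 z 0.2112 Ftool [ 3.1  1.2 -2.8]
0.256 0.2559 [-2.4  2.1  2.1]
0.285 0.2552 [-1.7  2.8  2.4]
0.258 0.2549 [-2.7  3.2  3.2]
0.234 0.2548 [-1.9  2.9  2.8]
```

```bash
cat >> m.py <<'E'
v=[o['moment'][2]]
for i in range(3):
  ctrl.camera('side');v.append(ctrl.get_obs()['moment'][2])
print("mean Mz",np.mean(v).round(3))
E
python3 -m creep '[[[0,0,0.04],[0,0,0.016],15],[[0,0,0.08],[0,0,0.032],15],[[0,0,0.12],[0,0,0.048],15],[[0,0,0.16],[0,0,0.064],15],[[0,0,0.19],[0,0,0.08],15],[[0,0,0.23],[0,0,0.096],15],[[0,0,0.27],[0,0,0.112],15],[[0,0,0.31],[0,0,0.128],15],[[0,0,0.35],[0,0,0.144],15],[[0,0,0.38],[0,0,0.16],15]]'; python3 m.py
```

```text
clock: 31.85
tool_pos: [0.6198, 0.0248, 0.2109]
tcp_rot: [-0.587, -3.086, -0.0]
ft_force: [-0.9, 2.9, 1.5]
width: 0.0399
finger_force: 50.7
j6 0.416 turned 2.166 w 0.0399 Mz 0.262 tau6 0.074 z 0.2109 Ftool [ 1.9  2.4 -1.5]
mean Mz 0.24
```

```bash
python3 -m creep '[[[0,0,0.04],[0,0,0.016],15],[[0,0,0.08],[0,0,0.032],15],[[0,0,0.12],[0,0,0.048],15],[[0,0,0.16],[0,0,0.064],15],[[0,0,0.19],[0,0,0.08],15],[[0,0,0.23],[0,0,0.096],15],[[0,0,0.27],[0,0,0.112],15],[[0,0,0.31],[0,0,0.128],15],[[0,0,0.35],[0,0,0.144],15],[[0,0,0.38],[0,0,0.16],15]]'; python3 m.py
```

```text
clock: 33.25
tool_pos: [0.6197, 0.0248, 0.2104]
tcp_rot: [-0.832, -3.029, 0.0]
ft_force: [-1.9, 2.5, 1.5]
width: 0.0397
finger_force: 50.7
j6 0.576 turned 2.326 w 0.0397 Mz 0.278 tau6 0.089 z 0.2104 Ftool [ 2.9  1.2 -1.5]
mean Mz 0.279
```

```bash
python3 -m creep '[[[0,0,0.04],[0,0,0.016],15],[[0,0,0.08],[0,0,0.032],15],[[0,0,0.12],[0,0,0.048],15],[[0,0,0.16],[0,0,0.064],15],[[0,0,0.19],[0,0,0.08],15],[[0,0,0.23],[0,0,0.096],15],[[0,0,0.27],[0,0,0.112],15],[[0,0,0.31],[0,0,0.128],15],[[0,0,0.35],[0,0,0.144],15],[[0,0,0.38],[0,0,0.16],15]]'; python3 m.py
```

```text
clock: 34.65
tool_pos: [0.6197, 0.0248, 0.2101]
tcp_rot: [1.071, 2.953, -0.0]
ft_force: [-2.1, 2.7, 1.6]
width: 0.0393
finger_force: 50.6
j6 0.736 turned 2.486 w 0.0393 Mz 0.329 tau6 0.1 z 0.2101 Ftool [ 3.3  0.8 -1.6]
mean Mz 0.27
```

```bash
python3 -m creep '[[[0,0,0.04],[0,0,0.016],15],[[0,0,0.08],[0,0,0.032],15],[[0,0,0.12],[0,0,0.048],15],[[0,0,0.16],[0,0,0.064],15],[[0,0,0.19],[0,0,0.08],15],[[0,0,0.23],[0,0,0.096],15],[[0,0,0.27],[0,0,0.112],15],[[0,0,0.31],[0,0,0.128],15],[[0,0,0.35],[0,0,0.144],15],[[0,0,0.38],[0,0,0.16],15]]'; python3 m.py
```

```text
clock: 36.05
tool_pos: [0.6197, 0.0248, 0.2098]
tcp_rot: [1.304, 2.858, 0.0]
ft_force: [-1.1, 2.9, 2.4]
width: 0.04
finger_force: 50.6
j6 0.896 turned 2.646 w 0.04 Mz 0.32 tau6 0.111 z 0.2098 Ftool [ 2.9  1.  -2.4]
mean Mz 0.303
```

```bash
python3 -m creep '[[[0,0,0.03],[0,0,0.014],15],[[0,0,0.07],[0,0,0.028],15],[[0,0,0.1],[0,0,0.042],15],[[0,0,0.13],[0,0,0.056],15],[[0,0,0.17],[0,0,0.07],15],[[0,0,0.2],[0,0,0.084],15],[[0,0,0.23],[0,0,0.098],15],[[0,0,0.27],[0,0,0.112],15],[[0,0,0.3],[0,0,0.126],15],[[0,0,0.33],[0,0,0.14],15]]'; python3 m.py
```

```text
clock: 37.45
tool_pos: [0.6198, 0.0248, 0.2094]
tcp_rot: [1.5, 2.76, 0.0]
ft_force: [-0.8, 3.0, 3.5]
width: 0.0397
finger_force: 50.7
j6 1.036 turned 2.786 w 0.0397 Mz 0.368 tau6 0.147 z 0.2094 Ftool [ 3.   1.  -3.5]
mean Mz 0.31
```

```bash
python3 -m creep '[[[0,0,0.03],[0,0,0.012],15],[[0,0,0.06],[0,0,0.024],15],[[0,0,0.08],[0,0,0.036],15],[[0,0,0.11],[0,0,0.048],15],[[0,0,0.14],[0,0,0.06],15],[[0,0,0.17],[0,0,0.072],15],[[0,0,0.2],[0,0,0.084],15],[[0,0,0.23],[0,0,0.096],15],[[0,0,0.26],[0,0,0.108],15],[[0,0,0.29],[0,0,0.12],15]]'; python3 m.py
```

```text
clock: 38.85
tool_pos: [0.6198, 0.0248, 0.2091]
tcp_rot: [1.663, 2.665, 0.0]
ft_force: [-1.4, 1.4, 2.5]
width: 0.0393
finger_force: 50.8
j6 1.156 turned 2.906 w 0.0393 Mz 0.377 tau6 0.181 z 0.2091 Ftool [ 1.8 -0.7 -2.5]
mean Mz 0.338
```

```bash
python3 -m creep '[[[0,0,0.02],[0,0,0.01],15],[[0,0,0.05],[0,0,0.02],15],[[0,0,0.07],[0,0,0.03],15],[[0,0,0.1],[0,0,0.04],15],[[0,0,0.12],[0,0,0.05],15],[[0,0,0.14],[0,0,0.06],15],[[0,0,0.17],[0,0,0.07],15],[[0,0,0.19],[0,0,0.08],15],[[0,0,0.2],[0,0,0.09],15],[[0,0,0.22],[0,0,0.1],15]]'; python3 m.py
```

```text
clock: 40.25
tool_pos: [0.6197, 0.0248, 0.2089]
tcp_rot: [-1.794, -2.579, 0.0]
ft_force: [-1.7, 3.0, 3.4]
width: 0.0396
finger_force: 50.8
j6 1.255 turned 3.005 w 0.0396 Mz 0.354 tau6 0.213 z 0.2089 Ftool [ 3.4 -0.6 -3.4]
mean Mz 0.338
```

```bash
python3 -m creep '[[[0,0,0.02],[0,0,0.01],15],[[0,0,0.03],[0,0,0.02],15],[[0,0,0.05],[0,0,0.03],15],[[0,0,0.07],[0,0,0.04],15],[[0,0,0.09],[0,0,0.05],15],[[0,0,0.1],[0,0,0.06],15],[[0,0,0.12],[0,0,0.07],15],[[0,0,0.13],[0,0,0.08],15],[[0,0,0.15],[0,0,0.09],15],[[0,0,0.16],[0,0,0.1],15]]'; python3 m.py
```

```text
clock: 41.65
tool_pos: [0.6198, 0.0248, 0.2087]
tcp_rot: [1.921, 2.486, -0.0]
ft_force: [-0.3, 2.3, 4.4]
width: 0.0397
finger_force: 50.8
j6 1.355 turned 3.105 w 0.0397 Mz 0.341 tau6 0.189 z 0.2087 Ftool [ 2.3  0.3 -4.4]
mean Mz 0.359
```

```bash
python3 -m creep '[[[0,0,-0.1],[0,0,0.01],15],[[0,0,-0.1],[0,0,0.02],15],[[0,0,-0.1],[0,0,0.03],15],[[0,0,-0.1],[0,0,0.04],15],[[0,0,-0.1],[0,0,0.05],15],[[0,0,-0.1],[0,0,0.06],15],[[0,0,-0.1],[0,0,0.07],15],[[0,0,-0.1],[0,0,0.08],15],[[0,0,-0.1],[0,0,0.09],15],[[0,0,-0.1],[0,0,0.1],15]]'; python3 m.py
```

```text
clock: 43.05
tool_pos: [0.6197, 0.0248, 0.2088]
tcp_rot: [-2.042, -2.387, 0.0]
ft_force: [-0.5, 3.3, 2.6]
width: 0.0396
finger_force: 50.8
j6 1.456 turned 3.206 w 0.0396 Mz 0.162 tau6 0.068 z 0.2088 Ftool [ 3.4  0.  -2.6]
mean Mz 0.2
```

The torque fell from 0.36 to about 0.18, so the clutch has clicked. Release and retreat.

```bash
python3 -m creep '[[[0,0,0],[0,0,0],64],[[0,0,0],[0,0,0],64],[[0,0,0],[0,0,0],64],[[0,0,0],[0,0,0],64],[[0,0,-10],[0,0,0],64],[[0,0,-25],[0,0,0],64],[[0,0,-45],[0,0,0],64],[[0,0,-70],[0,0,0],64],[[0,0,-90],[0,0,0],64],[[0,0,-90],[0,0,0],64]]'
python3 - <<'E'
from h import *
for i in range(3): ctrl.camera('side')
o=ctrl.get_obs();print(o['clock'],o['tool_pos'],o['ft_force'],o['width'],o['finger_force'],abs(o['qd']).max())
for q in('vial','slide_post','knob_axis'):
  for d in ctrl.tip_of(q,'side')[:5]: print(q,round(d['conf'],2),w(d['point'],'side').round(4))
E
```

```text
clock: 44.45
tool_pos: [0.6203, 0.0248, 0.3008]
tcp_rot: [2.04, 2.386, 0.003]
ft_force: [0.0, 0.3, -0.8]
width: 0.0639
finger_force: 0.0
44.6 [0.6196819  0.02479897 0.29801528] [-0.10284956  0.1041722  -0.26400972] 0.06425442603571259 0.0 0.009742633643422087
vial 0.93 [0.3938 0.2996 0.0016]
vial 0.88 [ 0.4587  0.4076 -0.0013]
vial 0.76 [0.3893 0.3793 0.0017]
vial 0.56 [0.6194 0.0238 0.1163]
vial 0.52 [0.6184 0.024  0.0249]
slide_post 0.74 [0.5411 0.0262 0.0592]
knob_axis 0.77 [0.6204 0.0269 0.2159]
```

The arm is clear, the vial stands in the nest at (0.618, 0.024, 0.025), and the slide is home.

```bash
python3 -c "
from station import ctrl
print(ctrl.job_done())"
```

```text
the job is handed in; nothing more can be done
None
```

I handed the job in with the vial standing in the nest, the slide pushed home against its stop, and the knob turned clockwise until the torque dropped at the clutch click. I then let go and moved the arm clear; the seal load could not be read, and no verdict came back.

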